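Find the worn pasta roller by its end float and mark it

ROBOT

A 6-joint arm with a two-finger parallel gripper is mounted at the origin on a cart in front of the work surface, level with it; the furniture and walls round the work are solid. World frame = base frame: x ahead of the robot, y to its left, z up, the work surface at z = 0. Lengths are in m, angles in rad, forces in N, time in s.
With the tool pointing down it reaches from about 0.25 to 0.775 m from the base axis. Payload 4 kg.
Tool frame: the origin (TCP) lies at the centre of the arm's flange, where the gripper is bolted on; the fingertips stand 199 mm ahead of it and the grasp point (between the pads) lies 180 mm ahead of it; z points along the fingers, y is the line along which they close (so a half turn about z gives the same grasp; the last joint's range is limited). The gripper opens to 94 mm and grips with 3 to 60 N. Pads are 16 mm wide; open, the fingers measure 119 mm over their backs; the gripper's body (75 mm by 177 mm) begins 78 mm behind the grasp point.
Start: joints at [-1.362, 0.087, 1.371, -0, 1.684, -0.103], TCP at [0.169, -0.523, 0.405] pointing down, gripper open.
Joint ranges: [-3.1, 3.1], [-0.76, 2.03], [0.27, 2.55], [-1.08, 4.22], [0.17, 2.65], [-2.57, 2.57]. Speed limits (rad/s): [2.79, 2.79, 3.14, 3.14, 3.14, 3.14].

INTERFACE

Orientations are given as [roll, pitch, yaw] about the fixed x, y, z axes, in that order (R = Rz(yaw) Ry(pitch) Rx(roll)).
In Python, from bench import robot, eyes, models gives the robot as it stands.
- The arm moves only by the tool step_arm, never from a script. Its argument "commands" is a list that holds one entry, the list of rows, each a list of 7 numbers: the shift along the tool's x, y, z in mm, then the turn, a rotation vector about the tool's x, y, z in rad, then the finger opening in mm, from 0 to 94. In form: [[[tx, ty, tz, wx, wy, wz, gripper], ...]]. A call has 1 to 20 rows; each row shifts and turns the commanded pose from where the row before left it, along the tool's axes as they then stand; what a row does not reach is not made up. A row lasts 1/8 s, in which the tool goes at most 62.5 mm and 10.7 degrees, less where a joint would pass 70% of its speed; a pose out of reach is approached as far as the arm can. A call is refused whole if a number of a shift passes 62.5 or a number of a turn 0.188, either way. A call with a gripper value outside its range is refused whole. The fingers move at their own pace and stop on an object; the grip force is fixed at half the most. Time passes only in rows, so rows that do not move let the fingers close. It gives the time, the measured TCP pose, the force, the opening and the grip force at its end, in the units of the state.
- robot.get_obs(): the state, without advancing time (a new reading comes with each control period).
- eyes.snapshot(name): name is "scene" or "top" or "wrist"; returns a dict with "color" (400x640x3 uint8, red, green, blue), "camera_matrix" (3x3 intrinsics, pixels), "eye" and "rotation" of the camera in the world; the wrist camera has in their place "tool_from_camera" (4x4, takes a point from camera to tool coordinates, whose origin is the TCP and whose axes are the flange's). Camera axes: x right, y up, looking along -z (the intrinsics and any distortion apply to the point x, -y, -z); pixel columns grow to the right and rows downward; lengths in m; the calibration is good to about 2 mm. A picture is of the moment at which its call begins: read the wrist's pose just before it. There is no depth.
- robot.close_job(): hands the job in; it is judged then, once.
Trained networks look in a picture, given as the dict that the camera call returned (one of the last four; its "shot" number tells which), for a name from the list of things; names that differ only in an ending like _2 or _b are one class to them, and where a whole thing is asked for, a point or a joint stands for the part that bears it (a point fixed in the world has none). Each returns a list of dicts, best first, with "confidence" (0 to 1); they miss things now and then, are a little off and sometimes report something else, mostly with a low value. They report only what shows in the picture. A call takes as long as a camera call.
- models.masks_of(picture, query): "mask" (400x640 bool, what is visible of it) and "xy" ([column, row] in pixels, amid what is visible of it).
- models.tip_of(picture, query): "xy" ([column, row] in pixels: a listed point, or the origin of a listed thing).
The state is a dict: "time": time; "joint_positions": joint angles; "qvel": joint speeds; "joint_torque": joint torques, N m; "tool_pos": TCP position; "ee_rot": TCP orientation; "wrist_force": force on the tool from outside, world axes, zero at the start; "wrist_torque": the same for the moment, N m; "width": finger opening in m; "finger_force": force on a finger pad.
Only numpy, scipy, OpenCV 4.12 (cv2) and the standard library are available. Lean on these libraries where they do the work, as an engineer would, in place of code of your own. Each camera call takes 0.05 s, during which the arm holds its last target. There are 200 camera calls.

TASK

One of the two pasta-roller attachments has a worn bearing, so its shaft has far more end float than the other's. Starting with the left one, take the shaft's knob, gently pull it out to its stop and then push it in to its stop, feeling the float without shoving the attachment along the worktop; then do the same with the right one. Lay the wooden clothes peg flat on the middle of the red-edged top of the worn one, and leave everything else where it stands.

Things in the scene. Friction and masses are not known exactly. Their poses are not given: they have to be found in the camera images.
- roller_a: pasta-roller attachment, two look alike, either may be the worn one. Housing 104 (x) x 94 (y) x 85 mm high: aluminium end plates, steel rollers, flat red top with grey inlay 85 mm up. Stands loose on rubber feet, 2 to 2.7 kg; slips on the worktop if pushed with over 11 to 18 N. Origin: centre of underside. The shaft sticks out of its -x end, towards the robot (yaw within 0.2 rad)
- roller_b: pasta-roller attachment, two look alike, either may be the worn one. Housing 104 (x) x 94 (y) x 85 mm high: aluminium end plates, steel rollers, flat red top with grey inlay 85 mm up. Stands loose on rubber feet, 2 to 2.7 kg; slips on the worktop if pushed with over 11 to 18 N. Origin: centre of underside. The shaft sticks out of its -x end, towards the robot (yaw within 0.2 rad)
- knob_a (a point): centre of the black knob on roller_a's shaft: cylinder 30 mm across, 26 mm long, axis along the attachment's x, 50 mm above the worktop, 109 mm from the attachment's origin when the joint reads 0; thin 33 mm steel disc on its free end. About 40 mm of bare 10 mm shaft shows between knob and bearing. Grip it across (fingers along the attachment's y) or along its axis
- knob_b (a point): centre of the black knob on roller_b's shaft: cylinder 30 mm across, 26 mm long, axis along the attachment's x, 50 mm above the worktop, 109 mm from the attachment's origin when the joint reads 0; thin 33 mm steel disc on its free end. About 40 mm of bare 10 mm shaft shows between knob and bearing. Grip it across (fingers along the attachment's y) or along its axis
- shaft_a (a joint): axial position of roller_a's shaft, m; + is out (attachment's -x, towards the robot), - is in. Starts within 1 mm of 0, midway between two rigid hidden stops. Float from stop to stop: about 5 mm in a sound bearing, about 22 mm in the worn one. Slides against about 1.5 N of friction, stays where left
- shaft_b (a joint): axial position of roller_b's shaft, m; + is out (attachment's -x, towards the robot), - is in. Starts within 1 mm of 0, midway between two rigid hidden stops. Float from stop to stop: about 5 mm in a sound bearing, about 22 mm in the worn one. Slides against about 1.5 N of friction, stays where left
- clothes_peg: wooden clothes peg lying flat on the worktop, 15 (its x) x 72 (its y, the long way) x 12 mm high, 20 g. Origin: centre of its underside
- salt: salt shaker, 44 mm across and 90 mm high, stands behind the attachments; leave it alone. Origin: centre of the underside
- tin: spice tin, 62 mm across and 35 mm high, stands behind the attachments; leave it alone. Origin: centre of the underside
- garlic_bulb: garlic bulb, 56 mm across, lies to the right of the peg; leave it alone. Origin: centre of the underside

How it is judged:
By the outcome, as a careful person would: the job done as asked, in the order asked, and still so for the second after the job is handed in, with the robot touching nothing.
It also fails if it takes over 70 s, if anything falls off the work surface, if the arm or the gripper's body presses on something with over 40 N, if the wrist force passes 120 N, or if a joint passes its speed limit or range.

## Working session

There is one attempt and no reset: what is moved stays moved. The work goes in short steps, Python scripts to look and compute and a tool call to move; the robot and the scene stay as the last step left them, time stands still between calls to the robot, and variables do not carry over. Pictures are saved under pics/ and viewed, at most 10 in all, crops included, and the job is handed in when it is done.

Besides the shell and the picture viewer there is one more tool, called as a command line: name --argument value ..., lists and objects as JSON in quotes. step_arm: Moves the arm, as the interface text tells. Its arguments: {"type":"object","properties":{"commands":{"type":"array"}},"required":["commands"]}

```bash
mkdir -p pics
cat > h.py <<'E'
from bench import robot, eyes, models
import numpy as np, cv2
from scipy.spatial.transform import Rotation as R
def cam(p,obs=None):
    if 'eye' in p: return np.array(p['eye']),np.array(p['rotation'])
    T=np.array(p['tool_from_camera']); Rt=R.from_euler('xyz',obs['ee_rot']).as_matrix()
    return np.array(obs['tool_pos'])+Rt@T[:3,3],Rt@T[:3,:3]
def ray(p,xy,z,obs=None):
    e,r=cam(p,obs);K=np.array(p['camera_matrix'])
    d=np.linalg.inv(K)@[xy[0],xy[1],1]; d=r@(d*[1,-1,-1]); return e+d*(z-e[2])/d[2]
def save(p,n): cv2.imwrite('pics/'+n+'.png',p['color'][:,:,::-1])
E
python3 - <<'E'
from h import *
print(robot.get_obs())
for c in ['scene','top']:
    p=eyes.snapshot(c); save(p,c+'1'); print(c,[k for k in p if k!='color'],np.round(p['eye'],3))
    for q,z in [('roller_a',0),('knob_a',.05),('clothes_peg',0),('salt',0),('tin',0),('garlic_bulb',0)]:
        for m in models.tip_of(p,q)[:3]: print(q,np.round(m['xy'],1),round(m['confidence'],2),np.round(ray(p,m['xy'],z),4))
    for m in models.masks_of(p,'clothes_peg')[:2]:
        ys,xs=np.nonzero(m['mask']); b=cv2.boxPoints(cv2.minAreaRect(np.c_[xs,ys].astype(np.float32))); print('peg',m['confidence'],[np.round(ray(p,v,.012)[:2],3) for v in b])
E
```

```text
{'time': 0.0, 'joint_positions': array([-1.36208318e+00,  8.79515758e-02,  1.37225894e+00, -3.94003204e-05,
        1.68360366e+00, -1.03112586e-01]), 'qvel': array([ 0.00049138, -0.00149824, -0.00097422, -0.00209145, -0.0023502 ,
       -0.00088894]), 'joint_torque': array([ 1.17679836e-03, -3.40188646e+01, -3.02425754e+01,  7.18235015e-02,
        3.29835364e-02, -1.51869281e-04]), 'tool_pos': array([ 0.16869731, -0.52336693,  0.4035032 ]), 'ee_rot': array([-3.13937890e+00, -1.89709002e-04,  3.11821135e-01]), 'wrist_force': array([0.02612381, 0.75241841, 0.37732021]), 'wrist_torque': array([-0.01676569, -0.04147725, -0.00819399]), 'finger_force': 0.0, 'width': 0.09405516204251647}
scene ['camera_matrix', 'eye', 'rotation', 'shot'] [-0.667 -0.423  0.846]Traceback (most recent call last):
  File "<stdin>", line 6, in <module>
  File "h.py", line 10, in ray
    d=np.linalg.inv(K)@[xy[0],xy[1],1]; d=r@(d*[1,-1,-1]); return e+d*(z-e[2])/d[2]
                                                                               ~^^^
IndexError: invalid index to scalar variable.
```

View pics/scene1.png

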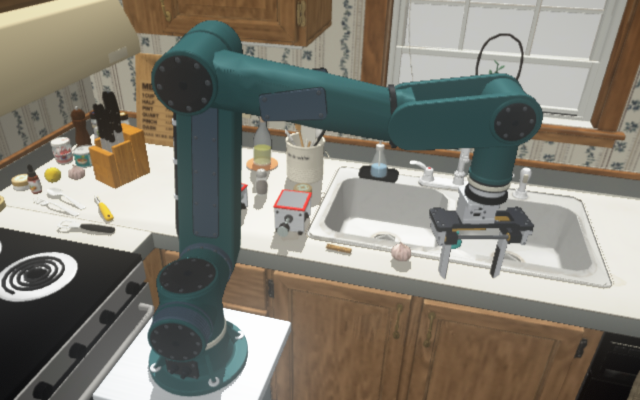

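The scene view shows the arm hiding the left roller (~240,195). The right roller is at (293,212), the peg at (338,248) and the garlic at (401,251). I'll check the rotation format next.

Run:
```python
from h import *
p=eyes.snapshot('top'); print(p['rotation'],p['eye'],p['camera_matrix']); save(p,'top1')
print(models.tip_of(p,'roller_a'))
```

```text
[ 0.20170158  0.00638829 -1.5190513 ] [ 0.35471924 -0.10768576  1.19764335] [[418.42337927   0.         324.88264376]
 [  0.         418.42337927 201.36461385]
 [  0.           0.           1.        ]]
[{'xy': [307.1, 218.7], 'confidence': 0.95}, {'xy': [236.4, 215.7], 'confidence': 0.81}]
```

View pics/top1.png

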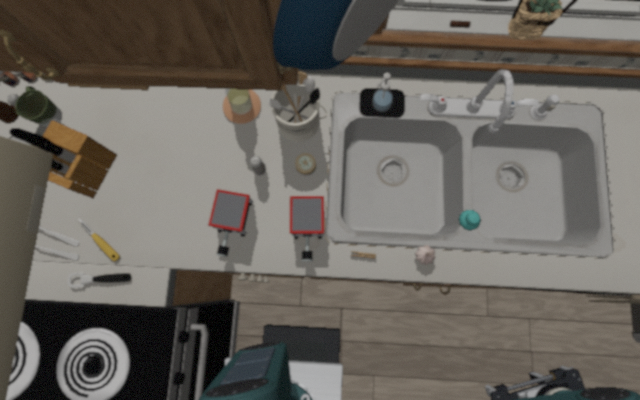

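The top view shows both rollers, left at (230,211) and right at (307,216), with knobs at (223,246) and (307,252). The peg is at (363,256), with the garlic at (425,255). The rotation is given as rpy.

```bash
sed -i "s/np.array(p\['rotation'\])$/R.from_euler('xyz',p['rotation']).as_matrix()/" h.py
python3 - <<'E'
from h import *
for c in ['top','scene']:
    p=eyes.snapshot(c)
    for q,z in [('roller_a',0),('knob_a',.05),('clothes_peg',0),('salt',0),('tin',0),('garlic_bulb',0)]:
        for m in models.tip_of(p,q)[:3]: print(c,q,np.round(m['xy'],1),round(m['confidence'],2),np.round(ray(p,m['xy'],z),4))
    for q,z in [('clothes_peg',.012),('roller_a',.085)]:
      for m in models.masks_of(p,q)[:2]:
        mk=m['mask']
        if q=='roller_a':
            hsv=cv2.cvtColor(p['color'],cv2.COLOR_RGB2HSV); red=((hsv[...,0]<10)|(hsv[...,0]>170))&(hsv[...,1]>120); mk=red&cv2.dilate(mk.astype(np.uint8),np.ones((5,5))).astype(bool)
        ys,xs=np.nonzero(mk)
        if len(xs)<10: continue
        w=np.array([ray(p,v,z)[:2] for v in np.c_[xs,ys]]); (cx,cy),s,a=cv2.minAreaRect((w*1000).astype(np.float32)); print(c,q,m['confidence'],np.round([cx,cy,*s,a],1))
E
```

```text
top roller_a [237.4 213.6] 0.97 [0.5498 0.1648 0.    ]
top roller_a [307.9 217.6] 0.62 [ 0.5484 -0.0407  0.    ]
top knob_a [302.3 257.6] 0.69 [ 0.4294 -0.0348  0.05  ]
top knob_a [218.8 251.6] 0.54 [0.4339 0.1945 0.05  ]
top clothes_peg [367.5 257.4] 0.53 [ 0.4427 -0.2167  0.    ]
top salt [260.7 171.8] 0.51 [0.6787 0.1075 0.    ]
top tin [303.  165.9] 0.64 [ 0.7031 -0.0168  0.    ]
top garlic_bulb [419.1 254.9] 0.5 [ 0.4573 -0.3629  0.    ]
top roller_a 0.79 [543.  168.   92.8 102.3  82.6]
top roller_a 0.57 [542.  -41.2  98.5  89.3   2.9]
scene roller_a [291.8 222.8] 0.74 [ 0.5433 -0.0385  0.    ]
scene roller_a [227.3 210.9] 0.6 [0.5506 0.1754 0.    ]
scene knob_a [282.6 226.6] 0.58 [ 0.4461 -0.0421  0.05  ]
scene clothes_peg [338.7 247.5] 0.44 [ 0.4607 -0.2026  0.    ]
scene salt [264.3 190.9] 0.83 [0.7014 0.1072 0.    ]
scene tin [302.6 195.1] 0.52 [ 0.7112 -0.0237  0.    ]
scene garlic_bulb [400.9 256.3] 0.77 [ 0.4691 -0.3764  0.    ]
scene clothes_peg 0.46 [ 443.3 -202.7   65.8   24.2   82.9]
scene roller_a 0.65 [541.7 -43.  108.4  91.7   3.2]
scene roller_a 0.53 [565.7 123.2   8.5  33.2  85. ]
```

step_arm --commands '[[[33.5,-42.3,1,0,0,0,94],[33.5,-42.3,1,0,0,0,94],[33.5,-42.3,1,0,0,0,94],[33.5,-42.3,1,0,0,0,94],[33.5,-42.3,1,0,0,0,94],[33.5,-42.3,1,0,0,0,94],[33.5,-42.3,1,0,0,0,94],[33.5,-42.3,1,0,0,0,94],[33.5,-42.3,1,0,0,0,94],[33.5,-42.3,1,0,0,0,94],[33.5,-42.3,1,0,0,0,94],[33.5,-42.3,1,0,0,0,94],[33.5,-42.3,1,0,0,0,94],[33.5,-42.3,1,0,0,0,94],[0,0,0,0,0,0.11,94],[0,0,0,0,0,0.11,94],[0,0,0,0,0,0.11,94],[0,0,0,0,0,0.11,94],[0,0,0,0,0,0,94]]]'

```text
time: 3.48
tool_pos: [0.4334, 0.1841, 0.3907]
ee_rot: [3.142, -0.0, -0.127]
wrist_force: [0.3, -0.0, -0.4]
width: 0.0941
finger_force: 0.0
```

```bash
cat >> h.py <<'E'
def look(name):
    o=robot.get_obs(); p=eyes.snapshot('wrist'); save(p,name)
    print('tcp',np.round(o['tool_pos'],4),np.round(o['ee_rot'],4))
    for q,z in [('roller_a',0),('knob_a',.05),('clothes_peg',0)]:
        for m in models.tip_of(p,q)[:2]: print(q,np.round(m['xy'],1),round(m['confidence'],2),np.round(ray(p,m['xy'],z,o),4))
    for q,z in [('roller_a',.085),('clothes_peg',.012),('knob_a',.05)]:
      for m in models.masks_of(p,q)[:2]:
        mk=m['mask']
        if q=='roller_a':
            hsv=cv2.cvtColor(p['color'],cv2.COLOR_RGB2HSV); red=((hsv[...,0]<10)|(hsv[...,0]>170))&(hsv[...,1]>120); mk=red&cv2.dilate(mk.astype(np.uint8),np.ones((5,5))).astype(bool)
        ys,xs=np.nonzero(mk)
        if len(xs)<10: continue
        w=np.array([ray(p,v,z,o)[:2] for v in np.c_[xs,ys]]); (cx,cy),s,a=cv2.minAreaRect((w*1000).astype(np.float32)); print('rect',q,round(m['confidence'],2),np.round([cx,cy,*s,a],1),'pix',xs.min(),xs.max(),ys.min(),ys.max())
    return p,o
E
python3 -c "
from h import *
look('w1')"
```

```text
tcp [0.4334 0.1841 0.3907] [ 3.1415e+00 -1.0000e-04 -1.2680e-01]
roller_a [531.2  35. ] 0.77 [ 0.5466 -0.0425  0.    ]
roller_a [318.5  62.3] 0.62 [0.5482 0.1721 0.    ]
knob_a [561.9 146.5] 0.83 [ 0.4409 -0.0471  0.05  ]
knob_a [322.7 182. ] 0.82 [0.435  0.1823 0.05  ]
rect roller_a 0.91 [539.8 171.1  92.4  89.9  82.7] pix 260 381 0 122
rect roller_a 0.87 [530.1 -35.6  73.   84.9   2.9] pix 531 639 0 98
rect knob_a 0.58 [453.7 -49.   38.4  69.7  89. ] pix 542 583 95 168
rect knob_a 0.57 [454.8 181.5  31.6  70.2  82.7] pix 305 337 125 197
```

View pics/w1.png

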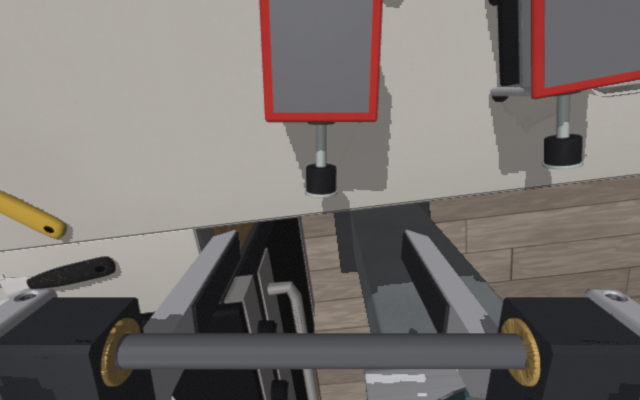

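The wrist view shows the left knob at (321,180) and the right knob at (562,150). The gripper is lined up with the left roller, with the finger midpoint near column 320. I'll descend to just above the knob and look again.

step_arm --commands '[[[1,0,40,0,0,0,94],[0,0,40,0,0,0,94],[0,0,35,0,0,0,70],[0,0,0,0,0,0,60],[0,0,0,0,0,0,60]]]'

```text
time: 4.45
tool_pos: [0.435, 0.1841, 0.2771]
ee_rot: [-3.141, -0.002, -0.128]
wrist_force: [-0.2, 1.0, 0.6]
width: 0.0675
finger_force: 0.0
```

```bash
python3 -c "
from h import *
p,o=look('w2'); print(p['tool_from_camera'],p['camera_matrix'])
print(models.masks_of(p,'knob_a')[0]['xy'])"
```

```text
tcp [0.435  0.1841 0.2771] [-3.1407e+00 -2.1000e-03 -1.2800e-01]
roller_a [628.5  18. ] 0.87 [ 0.542  -0.0417  0.    ]
roller_a [320.7  51.7] 0.63 [0.5477 0.1704 0.    ]
knob_a [323.5 224.4] 0.84 [0.4379 0.1827 0.05  ]
rect roller_a 0.72 [527.8 172.7  92.1  64.7  82.7] pix 220 422 0 143
rect knob_a 0.76 [453.2 181.7  32.1  73.5  82.7] pix 298 346 145 254
[[ 8.18225680e-05  9.57752632e-01  2.87593271e-01  8.50551128e-02]
 [ 9.99999976e-01 -1.37360732e-04  1.72935327e-04 -8.82716726e-04]
 [ 2.05133287e-04  2.87593250e-01 -9.57752620e-01  2.02786817e-02]
 [ 0.00000000e+00  0.00000000e+00  0.00000000e+00  1.00000000e+00]] [[338.13654786   0.         320.23173493]
 [  0.         338.13654786 194.68593149]
 [  0.           0.           1.        ]]
[323.5, 218.5]
```

View pics/w2.png

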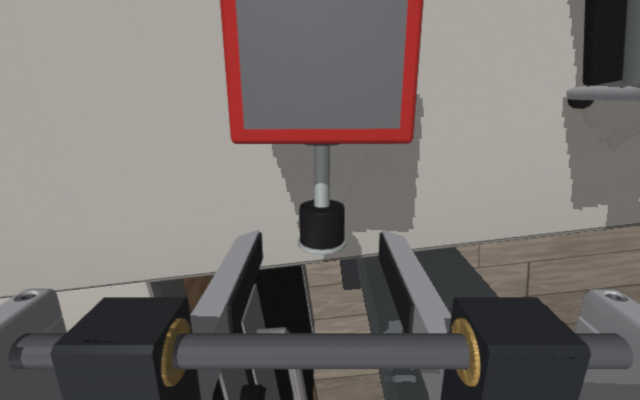

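The knob is centred at column 322 and the finger midpoint is at 321, so they line up. The knob centre is about 6 mm ahead of the grasp point. I'll descend and close in stages.

step_arm --commands '[[[6,0,15,0,0,0,60],[0,0,16,0,0,0,50],[0,0,16,0,0,0,45],[0,0,0,0,0,0,40],[0,0,0,0,0,0,34],[0,0,0,0,0,0,33],[0,0,0,0,0,0,32]]]'

```text
time: 5.72
tool_pos: [0.4406, 0.1832, 0.2293]
ee_rot: [-3.141, -0.001, -0.128]
wrist_force: [-0.3, -0.7, 0.4]
width: 0.0323
finger_force: 0.0
```

step_arm --commands '[[[0,0,0,0,0,0,31],[0,0,0,0,0,0,30],[0,0,0,0,0,0,29],[0,0,0,0,0,0,28],[0,0,0,0,0,0,28]]]'

```text
time: 6.35
tool_pos: [0.4405, 0.1829, 0.2289]
ee_rot: [3.141, -0.0, -0.128]
wrist_force: [-0.6, -3.1, 3.4]
width: 0.0293
finger_force: 30.0
```

step_arm --commands '[[[-0.7,0.3,-0.2,0,0,0,28],[-0.7,0,0,0,0,0,28],[0,0,0,0,0,0,28]]]'

```text
time: 6.72
tool_pos: [0.439, 0.183, 0.2289]
ee_rot: [3.141, -0.001, -0.128]
wrist_force: [1.9, -2.3, 2.5]
width: 0.0292
finger_force: 30.0
```

step_arm --commands '[[[-0.5,0.2,-0.2,0,0,0,28],[0,0,0,0,0,0,28]]]'

```text
time: 6.98
tool_pos: [0.4384, 0.183, 0.2289]
ee_rot: [-3.141, 0.0, -0.128]
wrist_force: [0.3, -2.4, 1.2]
width: 0.0294
finger_force: 30.0
```

step_arm --commands '[[[-0.5,0,0,0,0,0,28],[0,0,0,0,0,0,28]]]'

```text
time: 7.22
tool_pos: [0.4379, 0.183, 0.229]
ee_rot: [-3.141, -0.0, -0.128]
wrist_force: [1.7, -1.8, -0.2]
width: 0.0291
finger_force: 30.0
```

step_arm --commands '[[[-0.5,0,0,0,0,0,28],[0,0,0,0,0,0,28]]]'

```text
time: 7.48
tool_pos: [0.4377, 0.183, 0.229]
ee_rot: [-3.141, -0.001, -0.128]
wrist_force: [3.7, -1.3, -2.2]
width: 0.0294
finger_force: 30.0
```

step_arm --commands '[[[-0.5,0,0,0,0,0,28],[0,0,0,0,0,0,28]]]'

```text
time: 7.72
tool_pos: [0.4375, 0.183, 0.229]
ee_rot: [-3.141, -0.002, -0.128]
wrist_force: [5.0, -1.4, -2.6]
width: 0.0293
finger_force: 30.0
```

step_arm --commands '[[[-0.5,0,0,0,0,0,28],[0,0,0,0,0,0,28]]]'

```text
time: 7.98
tool_pos: [0.4373, 0.183, 0.229]
ee_rot: [-3.141, -0.003, -0.128]
wrist_force: [7.0, -1.8, -4.2]
width: 0.029
finger_force: 30.0
```

step_arm --commands '[[[0.8,0,0,0,0,0,28],[0.8,0,0.3,0,0,0,28],[0.8,0,0,0,0,0,28],[0.8,0,0,0,0,0,28],[0.8,0,0,0,0,0,28],[0.7,0,0,0,0,0,28],[0,0,0,0,0,0,28]]]'

```text
time: 8.85
tool_pos: [0.4411, 0.1826, 0.2289]
ee_rot: [-3.142, 0.0, -0.128]
wrist_force: [-1.0, 0.2, 3.5]
width: 0.0292
finger_force: 30.0
```

step_arm --commands '[[[0.5,0,0,0,0,0,28],[0,0,0,0,0,0,28]]]'

```text
time: 9.1
tool_pos: [0.4417, 0.1825, 0.2288]
ee_rot: [-3.141, -0.0, -0.128]
wrist_force: [-2.0, -0.7, 4.1]
width: 0.0292
finger_force: 30.0
```

step_arm --commands '[[[0.5,0,0,0,0,0,28],[0,0,0,0,0,0,28]]]'

```text
time: 9.35
tool_pos: [0.4422, 0.1825, 0.2289]
ee_rot: [-3.141, -0.0, -0.128]
wrist_force: [-1.8, 0.2, 4.3]
width: 0.0294
finger_force: 30.0
```

step_arm --commands '[[[0.5,0,0,0,0,0,28],[0,0,0,0,0,0,28]]]'

```text
time: 9.6
tool_pos: [0.4427, 0.1824, 0.2288]
ee_rot: [-3.141, -0.0, -0.128]
wrist_force: [-1.4, -0.3, 5.4]
width: 0.0296
finger_force: 30.0
```

step_arm --commands '[[[0.5,0,-0.3,0,0,0,28],[0,0,0,0,0,0,28]]]'

```text
time: 9.85
tool_pos: [0.443, 0.1823, 0.2289]
ee_rot: [-3.142, 0.0, -0.128]
wrist_force: [-1.4, 0.6, 3.0]
width: 0.0291
finger_force: 30.0
```

step_arm --commands '[[[0.5,0,0,0,0,0,28],[0,0,0,0,0,0,28]]]'

```text
time: 10.1
tool_pos: [0.4432, 0.1823, 0.2289]
ee_rot: [3.142, 0.002, -0.128]
wrist_force: [-3.6, 1.7, 4.5]
width: 0.0293
finger_force: 30.0
```

step_arm --commands '[[[0.5,0,0,0,0,0,28],[0,0,0,0,0,0,28]]]'

```text
time: 10.35
tool_pos: [0.4435, 0.1823, 0.2288]
ee_rot: [3.141, 0.003, -0.128]
wrist_force: [-5.0, 1.0, 5.4]
width: 0.0293
finger_force: 30.0
```

step_arm --commands '[[[0.5,0,0,0,0,0,28],[0,0,0,0,0,0,28]]]'

```text
time: 10.6
tool_pos: [0.4437, 0.1823, 0.2288]
ee_rot: [3.141, 0.004, -0.128]
wrist_force: [-7.2, 1.4, 6.9]
width: 0.029
finger_force: 30.0
```

The left float is about 5.6 mm from stop to stop, so that bearing is sound. Unloading, then moving on to the right one.

step_arm --commands '[[[-0.7,0,-0.2,0,0,0,28],[-0.7,0,-0.2,0,0,0,28],[0,0,0,0,0,0,60],[0,0,0,0,0,0,60],[0,0,-40,0,0,0,60],[0,0,-40,0,0,0,60],[4.9,37.9,0,0,0,0,60],[4.9,37.9,0,0,0,0,60],[4.9,37.9,0,0,0,0,60],[4.9,37.9,0,0,0,0,60],[4.9,37.9,0,0,0,0,60],[4.9,37.9,0,0,0,0,60],[0,0,20,0,0,-0.18,60],[0,0,13,0,0,0,60],[0,0,0,0,0,0,60],[0,0,0,0,0,0,60]]]'

```text
time: 12.6
tool_pos: [0.4435, -0.0467, 0.2769]
ee_rot: [3.141, -0.001, 0.051]
wrist_force: [-0.7, -0.6, 0.5]
width: 0.0602
finger_force: 0.0
```

```bash
python3 -c "
from h import *
p,o=look('w3')"
```

```text
tcp [ 0.4435 -0.0467  0.2769] [ 3.1412e+00 -7.0000e-04  5.1400e-02]
roller_a [320.4  70.3] 0.66 [ 0.5444 -0.041   0.    ]
roller_a [21.2 51.2] 0.59 [0.5462 0.1697 0.    ]
knob_a [323.1 234.9] 0.67 [ 0.4391 -0.0482  0.05  ]
clothes_peg [517.6 207. ] 0.86 [ 0.4497 -0.2041  0.    ]
rect roller_a 0.56 [531.8 -42.1  75.   91.8   3.3] pix 220 422 0 163
rect clothes_peg 0.88 [ 453.5 -200.5   74.    15.4   85.5] pix 474 571 193 221
rect knob_a 0.88 [450.8 -47.7  72.2  31.7   1.9] pix 299 346 164 268
```

View pics/w3.png

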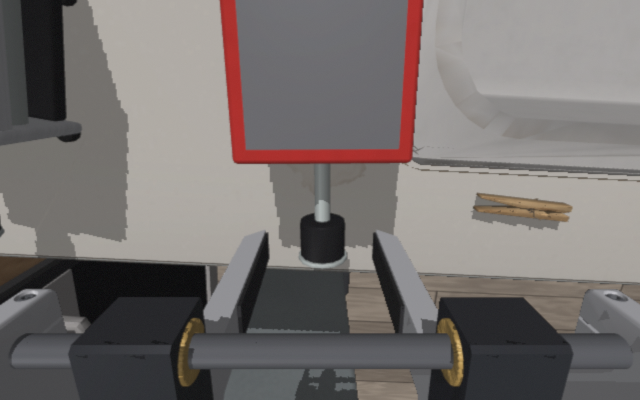

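The right knob is at (322,238) and the finger midpoint is near column 321, so it is aligned. The peg is at (520,207).

step_arm --commands '[[[-1,0.5,15,0,0,0,60],[0,0,16,0,0,0,50],[0,0,16,0,0,0,45],[0,0,0,0,0,0,40],[0,0,0,0,0,0,34],[0,0,0,0,0,0,33],[0,0,0,0,0,0,32],[0,0,0,0,0,0,31],[0,0,0,0,0,0,31]]]'

```text
time: 14.08
tool_pos: [0.4423, -0.0476, 0.2296]
ee_rot: [3.141, -0.0, 0.052]
wrist_force: [-0.8, -0.4, -0.5]
width: 0.031
finger_force: 0.0
```

step_arm --commands '[[[0,0,0,0,0,0,30],[0,0,0,0,0,0,29],[0,0,0,0,0,0,28],[0,0,0,0,0,0,28]]]'

```text
time: 14.58
tool_pos: [0.4424, -0.0478, 0.2296]
ee_rot: [3.141, -0.0, 0.052]
wrist_force: [0.1, -2.9, 1.1]
width: 0.0293
finger_force: 30.0
```

step_arm --commands '[[[-0.7,0.4,0,0,0,0,28],[-0.7,0,0,0,0,0,28],[-0.7,0,0,0,0,0,28],[-0.7,0,0,0,0,0,28],[-0.7,0,0,0,0,0,28],[0,0,0,0,0,0,28]]]'

```text
time: 15.32
tool_pos: [0.4388, -0.0482, 0.2296]
ee_rot: [3.141, -0.0, 0.052]
wrist_force: [1.1, -2.3, 1.1]
width: 0.0293
finger_force: 30.0
```

step_arm --commands '[[[-0.5,0,0,0,0,0,28],[-0.5,0,0,0,0,0,28],[0,0,0,0,0,0,28]]]'

```text
time: 15.7
tool_pos: [0.4379, -0.0483, 0.2296]
ee_rot: [3.141, -0.0, 0.052]
wrist_force: [1.1, -0.7, 0.4]
width: 0.0295
finger_force: 30.0
```

It has moved 4.5 mm freely, so this is the worn one. Continuing out to the stop.

step_arm --commands '[[[-1,0,0,0,0,0,28],[-1,0,0,0,0,0,28],[-1,0,0,0,0,0,28],[-1,0,0,0,0,0,28],[-0.7,0,0,0,0,0,28],[0,0,0,0,0,0,28]]]'

```text
time: 16.45
tool_pos: [0.4331, -0.0485, 0.2296]
ee_rot: [3.141, 0.0, 0.052]
wrist_force: [1.9, -3.6, 1.6]
width: 0.0291
finger_force: 30.0
```

step_arm --commands '[[[-0.5,0,0,0,0,0,28],[-0.5,0,0,0,0,0,28],[0,0,0,0,0,0,28]]]'

```text
time: 16.82
tool_pos: [0.4322, -0.0486, 0.2296]
ee_rot: [3.141, -0.0, 0.052]
wrist_force: [1.5, -2.7, 2.8]
width: 0.0295
finger_force: 30.0
```

step_arm --commands '[[[-0.5,0,0,0,0,0,28],[0,0,0,0,0,0,28]]]'

```text
time: 17.08
tool_pos: [0.4317, -0.0486, 0.2295]
ee_rot: [3.141, -0.0, 0.052]
wrist_force: [2.0, -3.2, 3.9]
width: 0.0293
finger_force: 30.0
```

step_arm --commands '[[[-0.5,0,0,0,0,0,28],[0,0,0,0,0,0,28]]]'

```text
time: 17.32
tool_pos: [0.4312, -0.0486, 0.2296]
ee_rot: [3.141, -0.0, 0.052]
wrist_force: [1.7, -2.2, 2.5]
width: 0.0294
finger_force: 30.0
```

step_arm --commands '[[[-0.5,0.2,0,0,0,0,28],[0,0,0,0,0,0,28]]]'

```text
time: 17.58
tool_pos: [0.4306, -0.0487, 0.2296]
ee_rot: [-3.141, -0.0, 0.052]
wrist_force: [2.2, -2.6, 3.0]
width: 0.0295
finger_force: 30.0
```

step_arm --commands '[[[-0.5,0,0,0,0,0,28],[0,0,0,0,0,0,28]]]'

```text
time: 17.82
tool_pos: [0.4304, -0.0487, 0.2296]
ee_rot: [-3.141, -0.001, 0.052]
wrist_force: [3.4, -2.5, 1.7]
width: 0.0295
finger_force: 30.0
```

step_arm --commands '[[[-0.5,0,0,0,0,0,28],[0,0,0,0,0,0,28]]]'

```text
time: 18.08
tool_pos: [0.4301, -0.0488, 0.2296]
ee_rot: [-3.142, -0.002, 0.052]
wrist_force: [5.4, -1.8, 0.3]
width: 0.0292
finger_force: 30.0
```

step_arm --commands '[[[-0.5,0,0,0,0,0,28],[0,0,0,0,0,0,28]]]'

```text
time: 18.32
tool_pos: [0.4299, -0.0488, 0.2296]
ee_rot: [-3.141, -0.004, 0.052]
wrist_force: [6.5, -1.7, -0.4]
width: 0.0291
finger_force: 30.0
```

step_arm --commands '[[[1,0,0,0,0,0,28],[1,0,0,0,0,0,28],[1,0,0,0,0,0,28],[1,0,0,0,0,0,28],[1,0,0,0,0,0,28],[1,0,0,0,0,0,28],[1,0,0,0,0,0,28],[1,0,0,0,0,0,28],[1,0,0,0,0,0,28],[1,0,0,0,0,0,28],[1,0,0,0,0,0,28],[1,0,0,0,0,0,28],[1,0,0,0,0,0,28],[1,0,0,0,0,0,28],[0,0,0,0,0,0,28]]]'

```text
time: 20.2
tool_pos: [0.4425, -0.0481, 0.2295]
ee_rot: [-3.141, 0.003, 0.052]
wrist_force: [-2.0, -2.5, 5.8]
width: 0.0294
finger_force: 30.0
```

step_arm --commands '[[[1,0,-0.3,0,0,0,28],[1,0,0,0,0,0,28],[1,0,0,0,0,0,28],[1,0,0,0,0,0,28],[1,0,0,0,0,0,28],[1,0,0,0,0,0,28],[1,0,0,0,0,0,28],[1,0,0,0,0,0,28],[0,0,0,0,0,0,28]]]'

```text
time: 21.32
tool_pos: [0.4512, -0.0476, 0.2296]
ee_rot: [-3.141, 0.0, 0.052]
wrist_force: [-2.2, -0.4, 1.8]
width: 0.0293
finger_force: 30.0
```

step_arm --commands '[[[0.5,0,0,0,0,0,28],[0.5,0,0,0,0,0,28],[0,0,0,0,0,0,28]]]'

```text
time: 21.7
tool_pos: [0.452, -0.0476, 0.2296]
ee_rot: [-3.141, 0.0, 0.052]
wrist_force: [-1.1, -0.6, 2.5]
width: 0.0292
finger_force: 30.0
```

step_arm --commands '[[[0.5,0,0,0,0,0,28],[0,0,0,0,0,0,28]]]'

```text
time: 21.95
tool_pos: [0.4526, -0.0476, 0.2296]
ee_rot: [-3.141, 0.0, 0.052]
wrist_force: [-0.9, 0.2, 1.8]
width: 0.0295
finger_force: 30.0
```

step_arm --commands '[[[0.5,0,0,0,0,0,28],[0,0,0,0,0,0,28]]]'

```text
time: 22.2
tool_pos: [0.4529, -0.0475, 0.2296]
ee_rot: [-3.141, 0.001, 0.052]
wrist_force: [-2.5, -0.3, 2.1]
width: 0.0295
finger_force: 30.0
```

step_arm --commands '[[[0.5,0,0,0,0,0,28],[0,0,0,0,0,0,28]]]'

```text
time: 22.45
tool_pos: [0.4531, -0.0475, 0.2296]
ee_rot: [-3.141, 0.002, 0.052]
wrist_force: [-5.6, 0.4, 3.5]
width: 0.0294
finger_force: 30.0
```

step_arm --commands '[[[0.5,0,0,0,0,0,28],[0,0,0,0,0,0,28]]]'

```text
time: 22.7
tool_pos: [0.4534, -0.0475, 0.2295]
ee_rot: [-3.141, 0.003, 0.052]
wrist_force: [-6.8, 1.4, 3.8]
width: 0.029
finger_force: 30.0
```

step_arm --commands '[[[0.4,0,0,0,0,0,28],[0,0,0,0,0,0,28]]]'

```text
time: 22.95
tool_pos: [0.4535, -0.0475, 0.2295]
ee_rot: [-3.141, 0.005, 0.052]
wrist_force: [-7.2, -1.2, 5.4]
width: 0.029
finger_force: 30.0
```

The right float is about 22.7 mm, so this is the worn one. Releasing it and going for the peg.

step_arm --commands '[[[-0.7,0,0,0,0,0,28],[-0.8,0,-0.2,0,0,0,28],[0,0,0,0,0,0,60],[0,0,0,0,0,0,60],[0,0,-40,0,0,0,60],[0,0,-40,0,0,0,60],[0,0,-20,0,0,0,40],[-2,38.2,0,0,0,0,30],[-2,38.2,0,0,0,0,30],[-2,38.2,0,0,0,0,30],[-2,38.2,0,0,0,-0.18,30],[0,0,0,0,0,-0.18,30],[0,0,0,0,0,-0.18,30],[0,0,0,0,0,-0.18,30],[0,0,0,0,0,-0.18,30],[0,0,10,0,0,-0.18,30],[0,0,10,0,0,-0.18,30],[0,0,10,0,0,-0.18,30],[0,0,0,0,0,0,30],[0,0,0,0,0,0,30]]]'

```text
time: 25.45
tool_pos: [0.4532, -0.2008, 0.3004]
ee_rot: [3.14, 0.0, 1.489]
wrist_force: [0.0, -0.7, 0.8]
width: 0.0302
finger_force: 0.0
```

```bash
python3 -c "
from h import *
p,o=look('w4')"
```

```text
tcp [ 0.4532 -0.2008  0.3004] [3.1404e+00 5.0000e-04 1.4892e+00]
clothes_peg [315.8 202.8] 0.72 [ 0.4501 -0.2071  0.    ]
rect roller_a 0.91 [546.  -86.   17.9 103.6  85.4] pix 379 580 0 38
rect clothes_peg 0.72 [ 452.3 -202.2   71.8   13.6   86.1] pix 309 326 159 241
rect knob_a 0.53 [444.5 -62.7   4.3  22.5  85.4] pix 267 304 0 8
```

View pics/w4.png

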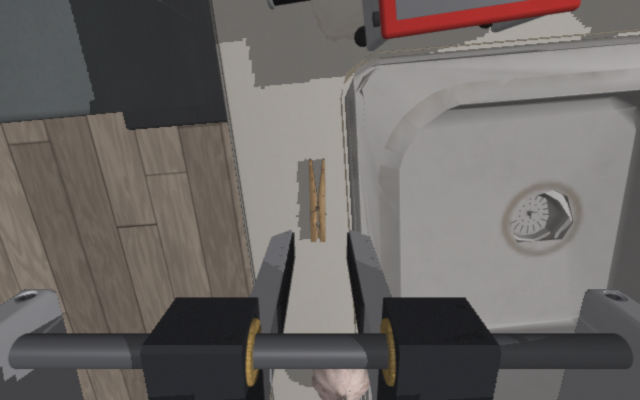

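The wrist view shows the peg at (318,200), nearly parallel to the fingers and slightly left of their midpoint at column 321. I'll go lower and recheck.

step_arm --commands '[[[-1,-1.5,30,0,0,0,30],[0,0,30,0,0,0,30],[0,0,0,0,0,0,30],[0,0,0,0,0,0,30]]]'

```text
time: 26.3
tool_pos: [0.4518, -0.2017, 0.2411]
ee_rot: [3.14, 0.001, 1.492]
wrist_force: [0.7, -1.0, -0.1]
width: 0.0298
finger_force: 0.0
```

```bash
python3 -c "
from h import *
p,o=look('w5')
m=models.masks_of(p,'clothes_peg')[0]['mask']
for r in range(0,400,15):
    x=np.nonzero(m[r])[0]
    if len(x): print(r,x.min(),x.max())"
```

```text
tcp [ 0.4518 -0.2017  0.2411] [3.1401e+00 8.0000e-04 1.4917e+00]
clothes_peg [318.7 224. ] 0.6 [ 0.4517 -0.2046  0.    ]
rect roller_a 0.75 [510.5 -90.9   3.5  30.4  85.5] pix 414 499 0 11
rect clothes_peg 0.66 [ 451.7 -201.8   72.1   13.6   86.5] pix 308 329 174 275
180 308 328
195 309 328
210 309 328
225 308 328
240 310 328
255 310 328
270 310 329
```

View pics/w5.png

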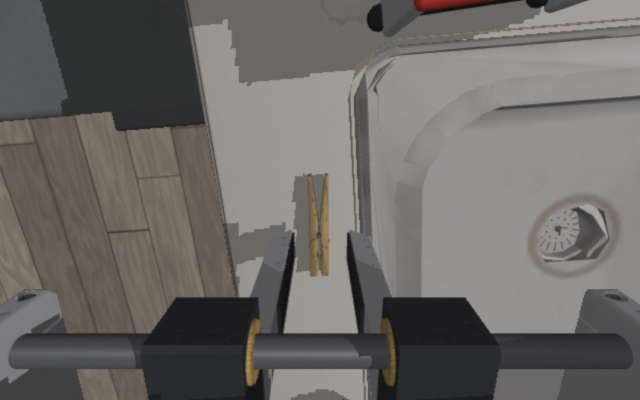

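The peg spans columns 309–328 and the finger midpoint is about 321, so I'll shift 1.5 mm. The sink rim is close to the right finger, so I'll keep the opening narrow and descend in steps while watching the force.

step_arm --commands '[[[0,-1.7,10,0,0,0,24],[0,0,12,0,0,0,24],[0,0,5,0,0,0,24],[0,0,3,0,0,0,24],[0,0,0,0,0,0,24]]]'

```text
time: 27.32
tool_pos: [0.4497, -0.2014, 0.2097]
ee_rot: [-3.141, -0.0, 1.492]
wrist_force: [-0.4, 0.6, 1.6]
width: 0.0241
finger_force: 0.0
```

step_arm --commands '[[[0,0,2,0,0,0,24],[0,0,2,0,0,0,24],[0,0,0,0,0,0,24]]]'

```text
time: 27.7
tool_pos: [0.4496, -0.2013, 0.2059]
ee_rot: [-3.141, 0.0, 1.492]
wrist_force: [-0.1, -1.3, 0.2]
width: 0.0242
finger_force: 0.0
```

step_arm --commands '[[[0,0,2,0,0,0,24],[0,0,0,0,0,0,10],[0,0,0,0,0,0,10],[0,0,0,0,0,0,10],[0,0,0,0,0,0,10]]]'

```text
time: 28.32
tool_pos: [0.4497, -0.2014, 0.204]
ee_rot: [3.142, 0.0, 1.492]
wrist_force: [0.6, 0.1, 0.3]
width: 0.0145
finger_force: 30.0
```

Peg gripped at 14.5 mm. Lifting it and carrying it over the right roller's top, centred near (0.543, -0.042).

step_arm --commands '[[[0,0,-36,0,0,0,10],[0,0,-50,0,0,0,10],[0,0,-40,0,0,0,10],[33.2,16.1,0,0,0,0,10],[33.2,16.1,0,0,0,0,10],[33.2,16.1,0,0,0,0,10],[33.2,16.1,0,0,0,0,10],[33.2,16.1,0,0,0,0,10],[0,0,0,0,0,-0.13,10],[0,0,0,0,0,0,10],[0,0,0,0,0,0,10]]]'

```text
time: 29.7
tool_pos: [0.5429, -0.0425, 0.3299]
ee_rot: [-3.142, 0.0, 1.62]
wrist_force: [0.2, -0.4, -0.6]
width: 0.0146
finger_force: 30.0
```

```bash
python3 -c "
from h import *
p,o=look('w6')"
```

```text
tcp [ 0.5429 -0.0425  0.3299] [-3.1415e+00  1.0000e-04  1.6195e+00]
roller_a [325.2 184.3] 0.9 [ 0.5485 -0.04    0.    ]
knob_a [201.3 201.5] 0.74 [ 0.448  -0.0459  0.05  ]
rect roller_a 0.86 [545.5 -40.  102.   93.1   3.5] pix 247 398 149 274
rect clothes_peg 0.55 [ 546.9 -104.6   23.5  126.6    2.1] pix 308 332 189 308
rect knob_a 0.89 [456.4 -46.6  58.9  33.1   2.8] pix 176 248 183 222
```

View pics/w6.png

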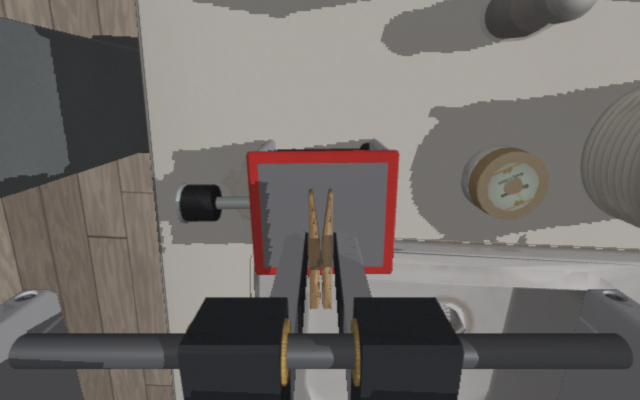

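The view shows the peg held above the top at columns 308–332, while the red rectangle is centred near column 323 with its centre at (0.5455, -0.040). I'll correct by about 2 mm and lower it.

step_arm --commands '[[[2,2.5,15,0,0,0,10],[0,0,15,0,0,0,10],[0,0,6,0,0,0,10],[0,0,3,0,0,0,10],[0,0,0,0,0,0,10]]]'

```text
time: 30.68
tool_pos: [0.5454, -0.0401, 0.2909]
ee_rot: [-3.141, 0.0, 1.622]
wrist_force: [-0.2, 0.7, -0.4]
width: 0.0145
finger_force: 30.0
```

step_arm --commands '[[[0,0,0.8,0,0,0,10],[0,0,0.7,0,0,0,10],[0,0,0,0,0,0,10]]]'

```text
time: 31.05
tool_pos: [0.5454, -0.0402, 0.2897]
ee_rot: [3.141, 0.0, 1.622]
wrist_force: [0.5, -0.2, -1.1]
width: 0.0146
finger_force: 30.0
```

step_arm --commands '[[[0,0,0.5,0,0,0,10],[0,0,0.4,0,0,0,10],[0,0,0,0,0,0,10]]]'

```text
time: 31.42
tool_pos: [0.5454, -0.0401, 0.2888]
ee_rot: [3.141, 0.0, 1.622]
wrist_force: [-0.6, -0.9, 0.8]
width: 0.0145
finger_force: 30.0
```

step_arm --commands '[[[0,0,0.3,0,0,0,10],[0,0,0,0,0,0,16],[0,0,0,0,0,0,20],[0,0,0,0,0,0,26],[0,0,0,0,0,0,26],[0,0,-10,0,0,0,26],[0,0,-30,0,0,0,26],[0,0,-40,0,0,0,26],[0,0,0,0,0,0,26],[0,0,0,0,0,0,26]]]'

```text
time: 32.67
tool_pos: [0.5453, -0.0401, 0.3679]
ee_rot: [-3.141, 0.0, 1.622]
wrist_force: [-0.2, 0.2, 0.1]
width: 0.0258
finger_force: 0.0
```

```bash
python3 -c "
from h import *
p,o=look('w7')
p=eyes.snapshot('top')
for q in ['roller_a','salt','tin','garlic_bulb']: print(q,[np.round(ray(p,m['xy'],0)[:2],3) for m in models.tip_of(p,q)[:2]])"
```

```text
tcp [ 0.5453 -0.0401  0.3679] [-3.1413  0.      1.6218]
roller_a [323.5 178.9] 0.83 [ 0.5497 -0.0418  0.    ]
knob_a [214.  190.6] 0.74 [ 0.449  -0.0455  0.05  ]
clothes_peg [321.4 205.1] 0.92 [ 0.549  -0.0711  0.    ]
rect roller_a 0.62 [545.6 -40.1 102.3  92.6   3.3] pix 254 384 145 253
rect clothes_peg 0.8 [548.2 -69.5  18.5  96.2   2.6] pix 312 330 162 249
rect knob_a 0.71 [457.5 -46.6  60.3  32.5   2.9] pix 191 256 175 209
rect knob_a 0.7 [516.3 -49.2 176.  111.7   2.9] pix 192 385 137 253
roller_a [array([0.539, 0.166]), array([ 0.544, -0.043])]
salt [array([0.442, 0.201]), array([0.68 , 0.114])]
tin []
garlic_bulb [array([ 0.464, -0.369])]
```

View pics/w7.png

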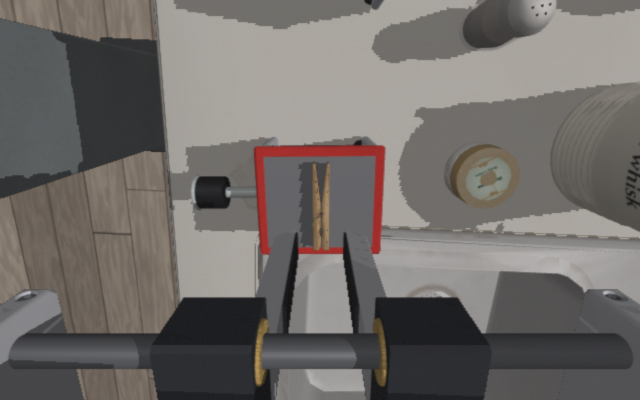

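The peg lies flat on the red-edged top, spanning rows 162–249. Its centre works out within about 1 mm of the roller's centre, and the gripper is clear.

```bash
python3 -c "
from bench import robot
print(robot.close_job())"
```

```text
the job is handed in; nothing more can be done
None
```

The right attachment is the worn one, with about 22.7 mm of end float against about 5.6 mm on the left. The peg lies flat on the middle of its red-edged top, and I've handed the job in at about 33 s; it gave no verdict.

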